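# Hold the check source in the bench counter

## Robot

A 6-joint arm with a two-finger parallel gripper is mounted at the origin on a cart in front of the work surface, level with it; the furniture and walls round the work are solid. World frame = base frame: x ahead of the robot, y to its left, z up, the work surface at z = 0. Lengths are in mm, angles in rad, forces in N, time in s.
With the tool pointing down it reaches from about 350 to 975 mm from the base axis. Payload 7.1 kg.
Tool frame: the origin (TCP) lies between the finger pads, 19 mm behind the fingertips; this is the grasp point; z points along the fingers, y is the line along which they close (so a half turn about z gives the same grasp; the last joint's range is limited). The gripper opens to 88 mm and grips with 3 to 60 N. Pads are 20 mm wide; open, the fingers measure 115 mm over their backs; the gripper's body (75 mm by 178 mm) begins 61 mm behind the grasp point.
Start: joints at [1.186, 0.423, 1.63, -0, 1.089, -0.019], TCP at [223.528, 583.644, 241.375] pointing down, gripper open.
Joint ranges: [-3, 3], [-0.9, 2.11], [0.09, 2.58], [-1.31, 4.45], [0.11, 2.69], [-2.54, 2.54]. Speed limits (rad/s): [2.39, 2.39, 3.01, 3.14, 3.14, 3.14].

## Interface

Orientations are given as a rotation vector (axis times angle).
In Python, from workcell import ctrl gives the robot as it stands. The module is installed in compiled form; this text tells all that it offers.
- The arm moves only by the tool servo_tool, never from a script. Its argument "plan" is a list of rows, each a list of 3 entries, a list of its own where there are three numbers: the closure, from 0 (fully open) to 1 (shut), then the shift along the world's x, y, z in mm, then the turn about the world's z in degrees. In form: [[hand, [x, y, z], yaw], ...]. A call has 1 to 10 rows; each row is the pose to reach, as a shift and turn from the pose commanded when the call began; what a row does not reach only later rows make up. A row lasts 1/12 s, in which the tool goes at most 41.7 mm and 7.16 degrees, less where a joint would pass 70% of its speed; a pose out of reach is approached as far as the arm can. A call with a gripper value outside its range is refused whole. The fingers move at their own pace and stop on an object; the grip force is fixed at half the most. Time passes only in rows, so rows that repeat a pose let the fingers close. It gives the time, the measured TCP pose, the force, the opening and the grip force at its end, in the units of the state.
- ctrl.get_obs(): the state, without advancing time (a new reading comes with each control period).
- ctrl.get_image(name): name is "side" or "top"; returns the picture (400x640x3 uint8, blue, green, red); there is no depth.
- ctrl.camera_info(name): a dict with "fovy" (degrees; the focal length in pixels is half the picture's height over the tangent of half this angle, whatever the lens; pixels are square), "cx", "cy" (the principal point, pixels), "k1" (the pictures are not rectified: a ray, as slopes to the right and down, at radius r is drawn at 1 + k1 r^2 times it, then the intrinsics apply), "rvec" (rotation vector, rad) and "tvec" (3), from world to camera coordinates, as OpenCV has them. Camera axes: x right, y down, z forward; pixel columns grow to the right and rows downward; lengths in mm; the calibration is good to about 2 mm. A picture is of the moment at which its call begins. camera_info takes no time and is no camera call.
- ctrl.close_job(): hands the job in; it is judged then, once.
The state is a dict: "t": time; "qpos": joint angles; "qvel": joint speeds; "joint_torque": joint torques, N m; "ee_pos": TCP position; "orientation": TCP orientation; "ft_force": force on the tool from outside, world axes, zero at the start; "moment": the same for the moment, N m; "width": finger opening in mm; "grasp_force": force on a finger pad.
Only numpy, scipy, OpenCV 4.12 (cv2) and the standard library are available. Lean on these libraries where they do the work, as an engineer would, in place of code of your own. Each camera call takes 0.05 s, during which the arm holds its last target. There are 200 camera calls.

## Task

Do the morning response check of the bench radiation counter: pull the black shutter knob out to its stop so that the shutter stays open, then take the yellow-handled check source out of its storage block, leaving the white-handled blank where it is. Pass its blade upright through the slot on top of the counter and press it down against the sprung seat until its black flange sits on the slot's metal rim, and finish while still gripping the yellow handle and holding it down there: a source is never let go in the counter, and the seat would push it up again. Leave the timer and the petri dish undisturbed.

Things in the scene. Friction and masses are not known exactly. Their poses are not given: they have to be found in the camera images.
- counter: white and grey bench counter, fixed, base 150 x 190 mm; origin at the centre of its underside on the worktop, z up, front towards its -x. Grey shield head (100 x 90 mm, top 100 mm high) over the left part (towards +y) of a 51 mm high console, its front face 70 mm in front of the origin; sloped display panel on the right, at most 80 mm high
- slot_mouth (a point): centre of the slot in the counter's head, level with the top of its steel rim (104 mm above the worktop); axes as the counter's: the slot is 28 mm long along y and 8 mm wide along x, with a 3 mm wide 45-degree lead-in all round inside the rim. The shutter lies 9 mm below the mouth, the sprung seat 38 mm below
- knob (a point): centre of the grip part of the black round shutter knob (22 mm diameter, 14 mm long, axis along the counter's x) that stands out 21 to 47 mm in front of the head's front face when shut, 93.5 mm above the worktop; it is pulled along the counter's -x
- shutter (a joint): shutter opening in m: 0 shut across the slot, 0.036 pulled out to its stop, slot clear. Over-centre return: about 3 N pulls it shut at the start of its travel, it springs back if let go before about 0.022, and past that it draws on to its stop and stays there with about 2 N
- seat (a joint): sprung seat in the well, in m: 0 at rest (38 mm below the slot mouth), grows as it is pressed down, 0.008 when the source's flange meets the rim; it pushes up with about 2 N at first and 6 N at 0.008
- source: check source, loose, 60 g: aluminium blade 6 x 26 x 46 mm hanging below the origin, with a round brass disc; black flange 16 x 36 x 4 mm standing on the origin; yellow handle 12 x 24 mm, from 4 to 48 mm above the origin. Origin at the centre of the flange's underside; z up along the handle, x across the thin side of blade and handle, y across the wide side; both faces are alike
- handle (a point): middle of the yellow handle, 26 mm above the source's origin
- tip (a point): middle of the blade's lower end, 46 mm below the source's origin
- block: clear storage block on a grey foot, fixed, 68 x 142 mm, 54 mm high; origin at the centre of its underside. Two slots at y = +33 and -33 mm, 29 mm along y and 9 mm along x; the paddles stand in them with their flanges on its top. Which slot holds the source varies
- blank: blank paddle, as the source but with a white handle and no disc; stays in its slot
- bench_timer: small beige bench timer, 66 x 66 x 18 mm, loose, origin at the centre of its underside
- petri: closed petri dish, 60 mm across, 15 mm high, loose, origin at the centre of its underside
- microscope: stereo microscope, fixed, about 0.4 m high, on a foot within about 0.2 m of its origin: an obstacle on the way from the robot's start, not used. A wall cabinet also hangs over the right rear of the worktop (x beyond 0.6, y below -0.1 m)

How it is judged:
By the outcome, as a careful person would: the job done as asked, in the order asked, and still so for the second after the job is handed in, while the arm keeps its last pose, push and grip.
It also fails if it takes over 58 s, if anything falls off the work surface, if the arm or the gripper's body presses on something with over 40 N, if the wrist force passes 120 N, or if a joint passes its speed limit or range.

## Working session

There is one attempt and no reset: what is moved stays moved. The work goes in short steps, Python scripts to look and compute and a tool call to move; the robot and the scene stay as the last step left them, time stands still between calls to the robot, and variables do not carry over. Pictures are saved under pics/ and viewed, at most 10 in all, crops included, and the job is handed in when it is done.

Besides the shell and the picture viewer there is one more tool, called as a command line: name --argument value ..., lists and objects as JSON in quotes. servo_tool: Moves the arm, as the interface text tells. Its arguments: {"type":"object","properties":{"plan":{"type":"array"}},"required":["plan"]}

```bash
mkdir -p pics
cat > h.py <<'E'
import numpy as np, cv2
from workcell import ctrl
def cam(n):
    i=ctrl.camera_info(n); f=200/np.tan(np.radians(i['fovy'])/2)
    K=np.array([[f,0,i['cx']],[0,f,i['cy']],[0,0,1.]]); R=cv2.Rodrigues(np.array(i['rvec'],float))[0]; t=np.array(i['tvec'],float).ravel()
    return K,np.array([i['k1'],0,0,0,0.]),R,t
def ray(n,uv):
    K,d,R,t=cam(n); p=cv2.undistortPoints(np.array(uv,float).reshape(-1,1,2),K,d).reshape(-1,2)
    D=np.c_[p,np.ones(len(p))]@R; return -R.T@t,D/np.linalg.norm(D,axis=1,keepdims=True)
def onz(n,uv,z):
    c,D=ray(n,uv); return c+D*((z-c[2])/D[:,2])[:,None]
def tri(uv1,uv2,n1='side',n2='top'):
    c1,d1=ray(n1,uv1);c2,d2=ray(n2,uv2);d1=d1[0];d2=d2[0]
    s=np.linalg.lstsq(np.c_[d1,-d2],c2-c1,rcond=None)[0]; a=c1+s[0]*d1;b=c2+s[1]*d2
    return (a+b)/2,np.linalg.norm(a-b)
def proj(n,P):
    K,d,R,t=cam(n); return cv2.projectPoints(np.array(P,float).reshape(-1,3),cv2.Rodrigues(R)[0],t,K,d)[0].reshape(-1,2)
E
python3 - <<'E'
from h import *
for n in('side','top'):
    im=ctrl.get_image(n); cv2.imwrite(f'pics/{n}0.png',im); K,d,R,t=cam(n); print(n,K[0,0],d[0],-R.T@t,R[2])
o=ctrl.get_obs(); print(o)
E
```

```text
side 430.371487588236 -0.05664174990302096 [  516.89924979 -1113.88987249  1030.09987801] [-0.02576991  0.78759831 -0.61564991]
top 481.3132871617812 0.042272204603723745 [ 249.04784276   62.51374437 1395.30705781] [ 1.71943319e-01 -3.79967567e-04 -9.85106771e-01]
{'t': 0.1, 'qpos': array([ 1.18600033e+00,  4.23771856e-01,  1.63058650e+00, -3.27510241e-06,
        1.08862655e+00, -1.90025907e-02]), 'qvel': array([ 0.00034387, -0.00291813, -0.00076855,  0.0005332 ,  0.0001388 ,
        0.00060339]), 'joint_torque': array([ 7.91726620e-05, -5.45615351e+01, -2.74323606e+01,  6.46113278e-02,
        1.87890627e-02, -6.14484907e-05]), 'ee_pos': array([223.35711537, 583.21990487, 240.68542084]), 'orientation': array([-5.71336107e-01, -3.08892191e+00,  2.14324627e-03]), 'ft_force': array([ 0.23819737,  0.57112813, -0.20874308]), 'moment': array([ 0.03370102, -0.0465826 ,  0.00879094]), 'grasp_force': 0.0, 'width': 87.83447447836662}
```

View pics/side0.png

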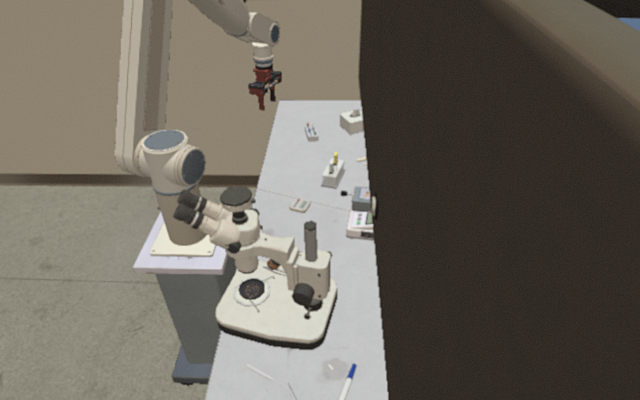

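View pics/top0.png

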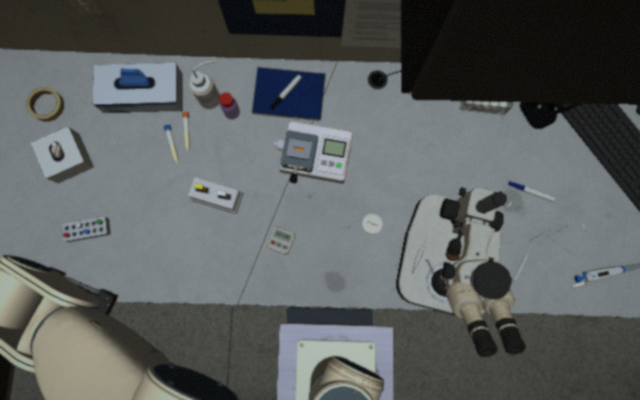

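The side view shows the block at about (333,172) with the yellow handle at (335,158), the counter's knob at (345,193), and the cabinet hiding the counter's rear. The top view shows the block at (214,194) with yellow at (200,187), the counter at (315,152), the knob at (293,179), the timer at (280,239) and the petri dish at (372,223).

Run:
```python
from h import *
t=cv2.imread('pics/top0.png');s=cv2.imread('pics/side0.png')
a=cv2.resize(t[110:215,180:360],None,fx=4.4,fy=4.4,interpolation=cv2.INTER_CUBIC); cv2.imwrite('pics/tc.png',a)
b=cv2.resize(s[145:245,285:385],None,fx=6,fy=6,interpolation=cv2.INTER_CUBIC); cv2.imwrite('pics/sc.png',b)
for n,im in(('top',t),('side',s)):
    h=cv2.cvtColor(im,cv2.COLOR_BGR2HSV)
    m=cv2.inRange(h,(20,120,100),(35,255,255)); k,l,st,c=cv2.connectedComponentsWithStats(m)
    print(n,'yellow',[(st[i].tolist(),c[i].round(2).tolist()) for i in range(1,k) if st[i][4]>4])
    m=cv2.inRange(h,(0,0,0),(180,255,50)); k,l,st,c=cv2.connectedComponentsWithStats(m)
    print(n,'black',[(st[i].tolist(),c[i].round(2).tolist()) for i in range(1,k) if 5<st[i][4]<150 and 180<c[i][0]<380 and 130<c[i][1]<260])
```

```text
top yellow [([195, 184, 8, 5, 31], [198.42, 186.42])]
top black [([290, 174, 7, 9, 51], [293.25, 177.61])]
side yellow [([335, 153, 2, 11, 19], [335.42, 157.47])]
side black [([342, 192, 4, 3, 12], [343.5, 193.0]), ([188, 204, 7, 4, 14], [191.29, 205.5]), ([200, 208, 3, 4, 6], [200.5, 209.17]), ([234, 212, 11, 6, 49], [238.57, 214.71]), ([233, 219, 14, 4, 23], [240.04, 220.96]), ([193, 224, 6, 4, 13], [195.62, 225.62]), ([229, 245, 10, 7, 45], [232.98, 248.58])]
```

View pics/tc.png

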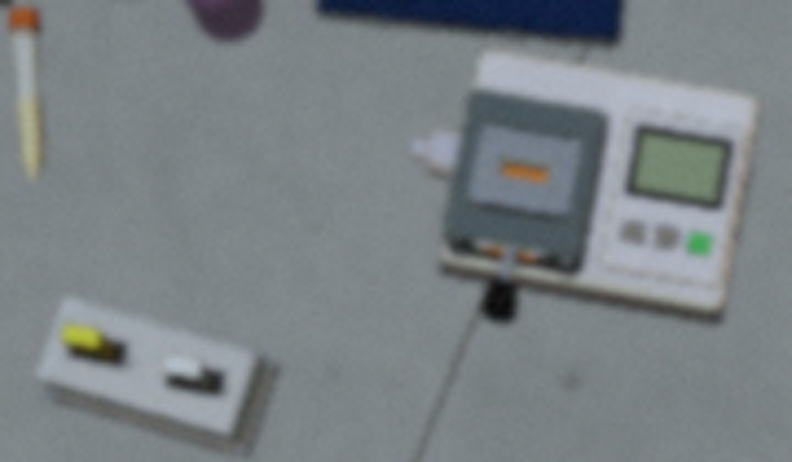

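View pics/sc.png

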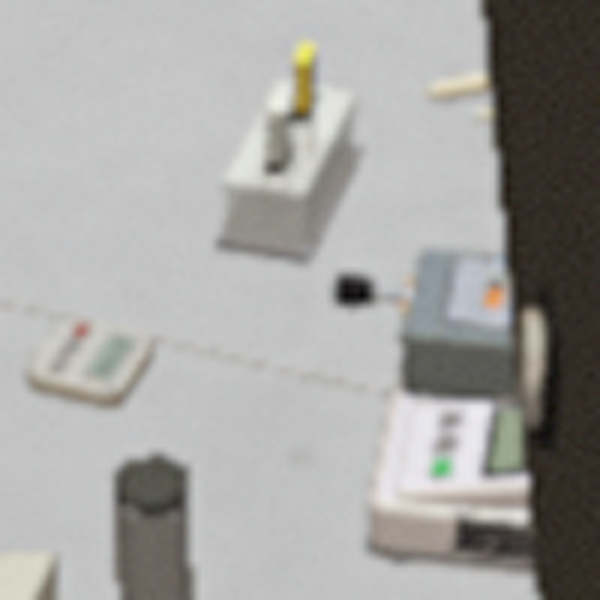

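The top crop shows the orange shutter in the slot at about (299,149) and the knob at (293,178). It also shows the grey head with a lighter steel plate, and the yellow handle's top at (199,186). In the side crop the orange is at (367,194), the knob at (344,193), and the yellow handle runs from (336,152) to (335,164).

```bash
cat > m.py <<'E'
from h import *
def comp(n,im,lo,hi,box,hsv=True,mn=3,up=6):
    x0,y0,x1,y1=box; a=cv2.resize(im[y0:y1,x0:x1],None,fx=up,fy=up,interpolation=cv2.INTER_CUBIC)
    if hsv:a=cv2.cvtColor(a,cv2.COLOR_BGR2HSV)
    m=cv2.inRange(a,lo,hi); cs=[c for c in cv2.findContours(m,cv2.RETR_EXTERNAL,cv2.CHAIN_APPROX_NONE)[0] if cv2.contourArea(c)>mn*up*up]
    if not cs: print(n,'none');return None
    c=max(cs,key=cv2.contourArea); M=cv2.moments(c); f=lambda p:(np.array(p,float)+.5)/up-.5+[x0,y0]
    return f([M['m10']/M['m00'],M['m01']/M['m00']]),f(cv2.boxPoints(cv2.minAreaRect(c))),f(c[:,0])
E
python3 - <<'E'
from m import *
t=cv2.imread('pics/top0.png');s=cv2.imread('pics/side0.png')
np.set_printoptions(precision=1,suppress=True)
ot=comp('ot',t,(5,100,100),(18,255,255),(290,142,310,156)); os_=comp('os',s,(5,80,100),(20,255,255),(357,186,373,202))
print('orange',ot[0],os_[0],tri(os_[0],ot[0]),ot[1],onz('top',ot[1],95)[:,:2])
kt=comp('kt',t,(0,0,0),(180,255,60),(283,170,303,188)); ks=comp('ks',s,(0,0,0),(180,255,70),(335,186,352,200))
print('knob',kt[0],ks[0],tri(ks[0],kt[0]),kt[1])
yt=comp('yt',t,(20,120,60),(35,255,255),(188,178,212,195)); ys=comp('ys',s,(20,120,60),(35,255,255),(328,148,345,170))
print('yel',yt[0],ys[0],tri(ys[0],yt[0]),yt[1]);print(ys[1]); print(onz('top',yt[1],102)[:,:2])
# head (dark blue grey) quad, block top quad
hd=comp('head',t,(85,30,40),(115,110,125),(270,122,322,175),mn=50)
print('head',hd[0],hd[1]);print(onz('top',hd[1],100)[:,:2],onz('top',[hd[0]],100))
bl=comp('bl',t,(0,0,165),(180,60,255),(184,172,246,214),mn=50)
print('blk',bl[1]);print(onz('top',bl[1],54)[:,:2])
for p in [(300,60),(150,135),(600,160)]: pass
h=cv2.cvtColor(t,cv2.COLOR_BGR2HSV)
for n,p in(('head',(284,160)),('plate',(310,145)),('block',(220,192)),('bench',(250,170)),('body',(335,170))): print(n,h[p[1],p[0]])
E
```

```text
orange [298.9 148.6] [366.9 194. ] (array([632.7, 120.5,  98.3]), np.float64(1.6304497646746132)) [[294.  149. ]
 [294.5 146.4]
 [303.7 148.2]
 [303.2 150.8]] [[631.2 134.1]
 [638.8 133. ]
 [634.6 107.1]
 [627.1 108.2]]
knob [293.2 177.6] [343.5 193.1] (array([549.9, 133.4,  91.8]), np.float64(0.34397414218349237)) [[288.8 181.4]
 [290.6 172.4]
 [297.6 173.8]
 [295.8 182.8]]
yel [199.1 186.9] [335.2 158.2] (array([518.8, 395.5,  74.9]), np.float64(0.7686583386413218)) [[193.7 188.1]
 [194.9 183.4]
 [205.6 186.2]
 [204.3 190.9]]
[[334.1 163.6]
 [334.3 152.7]
 [336.3 152.8]
 [336.  163.6]]
[[509.9 403.4]
 [523.3 400.9]
 [516.3 371.4]
 [502.9 374. ]]
head [298.9 149. ] [[279.7 164.2]
 [285.7 129.6]
 [318.1 135.2]
 [312.1 169.8]]
[[585.1 171.8]
 [685.3 159.2]
 [671.8  67.9]
 [571.8  81.6]] [[630.4 120.2 100. ]]
blk [[188.2 194.6]
 [193.8 176.8]
 [236.5 190.1]
 [230.9 207.9]]
[[500.5 429.9]
 [552.5 418.1]
 [517.6 294.9]
 [466.  307.6]]
head [102  54  94]
plate [110  44 132]
block [104  25 197]
bench [101  21 136]
body [110  24 188]
```

servo_tool --plan '[[0,[33,-45,0],2],[0,[65,-90,0],4],[0,[97,-135,0],6],[0,[130,-180,0],8],[0,[162,-225,0],10],[0,[195,-270,0],12],[0,[227,-315,0],13],[0,[260,-360,0],13],[0,[292,-405,0],13],[0,[324,-450,0],13]]'

```text
t: 0.93
ee_pos: [467.8, 243.7, 241.2]
orientation: [-0.218, -3.134, 0.0]
ft_force: [0.7, 0.3, -0.3]
width: 87.7
grasp_force: 0.0
```

servo_tool --plan '[[0,[0,0,0],0],[0,[0,0,0],0],[0,[0,0,0],0],[0,[0,0,0],0]]'

```text
t: 1.27
ee_pos: [466.4, 246.5, 241.2]
orientation: [-0.216, -3.134, 0.0]
ft_force: [-0.5, -0.6, -0.8]
width: 87.6
grasp_force: 0.0
```

servo_tool --plan '[[0,[20,-28,0],0],[0,[41,-56,0],0],[0,[61,-85,0],0],[0,[81,-113,0],0],[0,[81,-113,0],0],[0,[81,-113,-20],0],[0,[81,-113,-40],0],[0,[81,-113,-50],0],[0,[81,-113,-50],0],[0,[81,-113,-50],0]]'

```text
t: 2.1
ee_pos: [547.5, 133.8, 191.2]
orientation: [-0.215, -3.133, 0.0]
ft_force: [0.1, -0.2, 0.5]
width: 88.0
grasp_force: 0.0
```

Run:
```python
from h import *
o=ctrl.get_obs(); print(o['ee_pos'],o['orientation'],o['qpos'])
a=[]
for n in('top','side'):
    im=ctrl.get_image(n); cv2.imwrite(f'pics/{n}1.png',im)
    x,y=(255,120) if n=='top' else (310,140)
    a.append(cv2.resize(im[y:y+100,x:x+66],None,fx=6,fy=6,interpolation=cv2.INTER_CUBIC))
    print(n,proj(n,[o['ee_pos'],o['ee_pos']+[0,0,19]*np.array([1,1,-1])]))
cv2.imwrite('pics/c1.png',np.hstack(a))
```

```text
[547.54462574 133.82428812 191.15825738] [-2.15099930e-01 -3.13298438e+00  4.72073521e-04] [ 2.18563794e-01  3.98815091e-01  1.80460916e+00  7.53166502e-05
  9.39435982e-01 -1.21517905e+00]
top [[291.24916309 169.79784684]
 [291.6113694  171.56657866]]
side [[343.4624143  170.23404904]
 [343.3417669  174.73420118]]
```

View pics/c1.png

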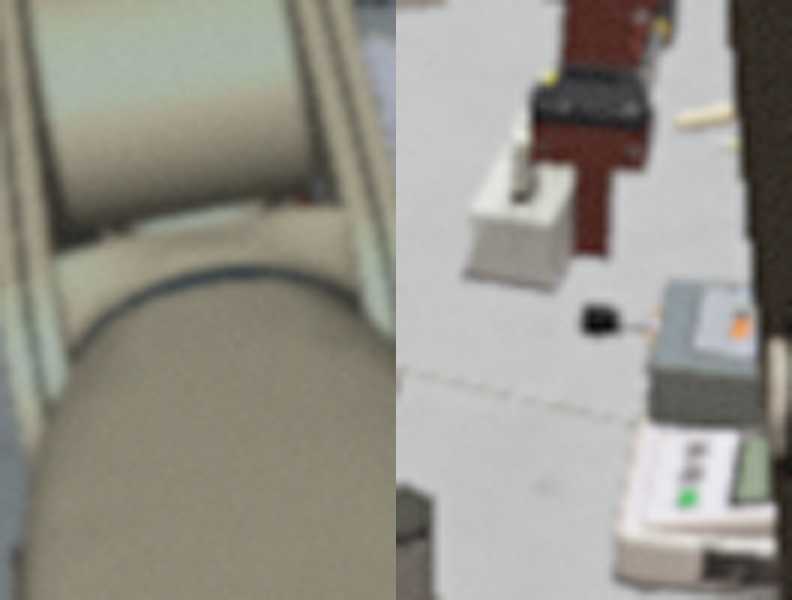

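The top view is blocked by the arm. In the side view the fingers stand above the knob, with the finger at crop x≈592 and the knob at ≈600, so the alignment is good.

servo_tool --plan '[[0,[1,0,-25],0],[0,[1,0,-50],0],[0,[1,0,-75],0],[0,[1,0,-99],0],[0,[1,0,-99],0],[1,[1,0,-99],0],[1,[1,0,-99],0],[1,[1,0,-99],0],[1,[1,0,-99],0],[1,[1,0,-99],0]]'

```text
t: 3.03
ee_pos: [550.0, 132.8, 93.7]
orientation: [0.218, 3.132, 0.001]
ft_force: [0.2, -0.3, 0.6]
width: 58.3
grasp_force: 0.0
```

servo_tool --plan '[[1,[0,0,0],0],[1,[0,0,0],0],[1,[0,0,0],0],[1,[0,0,0],0]]'

```text
t: 3.37
ee_pos: [549.2, 132.7, 92.4]
orientation: [0.218, 3.134, -0.0]
ft_force: [-0.3, -0.4, -0.2]
width: 31.1
grasp_force: 0.0
```

servo_tool --plan '[[1,[0,0,0],0],[1,[0,0,0],0],[1,[0,0,0],0],[1,[0,0,0],0],[1,[0,0,0],0]]'

```text
t: 3.78
ee_pos: [548.9, 131.6, 92.3]
orientation: [-0.217, -3.133, 0.003]
ft_force: [0.1, -6.4, 2.7]
width: 20.8
grasp_force: 30.0
```

servo_tool --plan '[[1,[-6,0,0],0],[1,[-12,1,0],0],[1,[-18,2,0],0],[1,[-24,3,0],0],[1,[-29,4,0],0],[1,[-33,4,0],0],[1,[-36,5,0],0],[1,[-37,5,0],0],[1,[-37,5,0],0]]'

```text
t: 4.53
ee_pos: [513.2, 137.1, 92.4]
orientation: [0.216, 3.131, -0.001]
ft_force: [6.4, -8.8, -4.8]
width: 20.3
grasp_force: 30.0
```

servo_tool --plan '[[0,[0,0,0],0],[0,[0,0,0],0],[0,[0,0,0],0],[0,[0,0,0],0],[0,[0,0,0],0],[0,[0,0,0],0],[0,[0,0,30],0],[0,[0,0,60],0],[0,[0,0,90],0],[0,[0,0,120],0]]'

```text
t: 5.37
ee_pos: [511.8, 137.7, 213.5]
orientation: [-0.218, -3.133, 0.0]
ft_force: [0.9, -0.7, 0.3]
width: 83.7
grasp_force: 0.0
```

servo_tool --plan '[[0,[0,30,0],-7],[0,[0,60,0],-14],[0,[0,90,0],-21],[0,[1,120,0],-28],[0,[2,150,0],-35],[0,[3,180,0],-42],[0,[4,210,0],-49],[0,[5,240,0],-56],[0,[5,258,0],-63],[0,[5,258,0],-70]]'

```text
t: 6.2
ee_pos: [516.8, 399.4, 212.2]
orientation: [-1.98, -2.439, -0.002]
ft_force: [-0.4, -0.6, -0.3]
width: 87.5
grasp_force: 0.0
```

Run:
```python
from m import *
np.set_printoptions(precision=2,suppress=True)
o=ctrl.get_obs(); print(o['ee_pos'],o['orientation'],o['qpos'],o['t'])
t=ctrl.get_image('top');s=ctrl.get_image('side'); cv2.imwrite('pics/top2.png',t); cv2.imwrite('pics/side2.png',s)
t0=cv2.imread('pics/top0.png');s0=cv2.imread('pics/side0.png')
ks=comp('ks',s,(0,0,0),(180,255,70),(320,183,352,203)); kt=comp('kt',t,(0,0,0),(180,255,60),(280,172,305,200))
for k in(ks,kt): print(k and k[0])
if ks and kt: print('knob',tri(ks[0],kt[0]))
ys=comp('ys',s0,(20,120,60),(35,255,255),(328,148,345,170))[2]
print('yellow rows',ys[:,1].min(),ys[:,1].max(),'proj z102,84,58,54',proj('side',[[518.5,395,z] for z in(102,80,58,54)]))
cv2.imwrite('pics/c2.png',np.hstack([cv2.resize(im[y:y+100,x:x+66],None,fx=6,fy=6,interpolation=cv2.INTER_CUBIC) for im,x,y in((t,270,110),(s,310,140))]))
```

```text
[516.84 399.4  212.25] [-1.98 -2.44 -0.  ] [0.64 0.5  1.59 0.   1.06 0.43] 6.2
[333.56 192.03]
[290.83 190.57]
knob (array([513.51, 138.65,  92.11]), np.float64(0.6886131169121744))
yellow rows 152.75 163.58333333333334 proj z102,84,58,54 [[335.26 152.58]
 [335.2  157.15]
 [335.15 161.65]
 [335.14 162.46]]
```

View pics/c2.png

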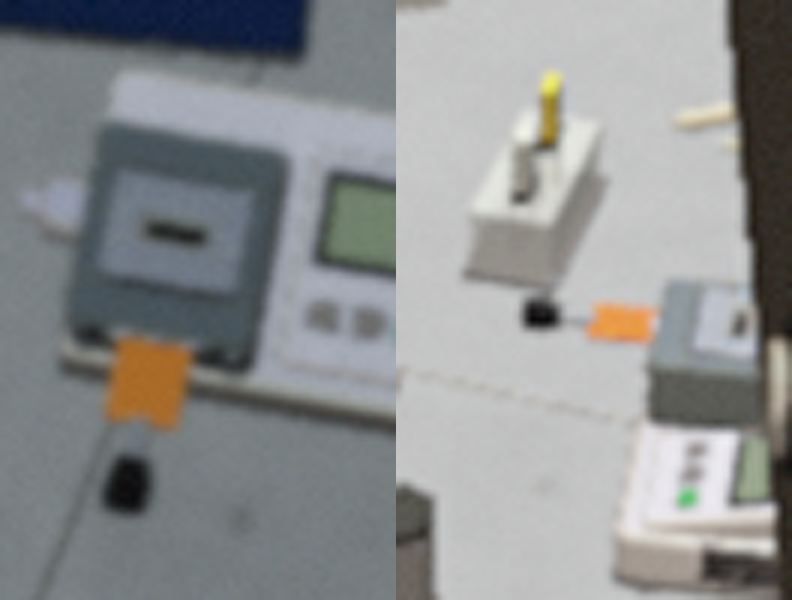

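The shutter is out and stays open: the knob has moved 36.8 mm to (513.5,138.7), and the slot now shows dark at top (299,148) and side (367,194). Next I measure the slot.

Run:
```python
from m import *
np.set_printoptions(precision=2,suppress=True)
t=cv2.imread('pics/top2.png');s=cv2.imread('pics/side2.png')
for th in(60,75,90):
    a=comp('st',t,(0,0,0),(180,255,th),(291,143,308,155)); b=comp('ss',s,(0,0,0),(180,255,th),(361,188,371,199))
    if a: print(th,'top',a[0],a[1].tolist(),'\n z104',onz('top',[a[0]],104),'box',onz('top',a[1],104)[:,:2].tolist())
    if b: print('side',b[0],onz('side',[b[0]],104))
    if a and b: print(tri(b[0],a[0]))
p=comp('pl',t,(0,0,113),(180,60,255),(284,135,315,162),mn=30)
if p: print('plate',p[0],onz('top',p[1],101)[:,:2].tolist(),onz('top',[p[0]],101))
kp=[[-84-36.8,0,0]]
```

```text
ss none
60 top [298.87 148.48] [[294.54478613535565, 148.56835873921713], [294.9482806523641, 146.6315860748291], [303.23447036743164, 148.35787518819174], [302.83097585042316, 150.29464785257974]] 
 z104 [[630.58 120.16 104.  ]] box [[629.9610308533927, 132.14973466390876], [635.5621026458052, 131.23482834577243], [631.3119398658749, 108.05621560436825], [625.716269832573, 108.98654279262561]]
ss none
75 top [298.81 148.46] [[293.9392779668172, 148.88129170735678], [294.44547812143963, 146.22374216715494], [303.72009531656903, 147.9903361002604], [303.2138951619466, 150.64788564046225]] 
 z104 [[630.64 120.34 104.  ]] box [[629.0102186541701, 133.79632028868383], [636.6917912446177, 132.67408318958184], [632.4097016923131, 106.74392549643598], [624.7355280792104, 107.88993910005982]]
90 top [298.8  148.45] [[293.3894732793172, 149.26895459493002], [294.0178213119507, 145.7502066294352], [304.2452621459961, 147.5765349070231], [303.6169141133626, 151.0952828725179]] 
 z104 [[630.68 120.35 104.  ]] box [[627.8498801077358, 135.2799886201722], [638.0172696964071, 133.91202803154135], [633.6441225353095, 105.32595126150791], [623.4866648590138, 106.72870492204271]]
side [370.02 190.38] [[645.22 135.41 104.  ]]
(array([636.43, 121.  , 111.8 ]), np.float64(15.561411686363801))
plate [298.78 148.18] [[612.9817098606281, 156.10563710526645], [661.6723086975406, 149.76262139651962], [651.8468809563755, 84.75454783632001], [603.2621939666783, 91.47456569812229]] [[632.34 120.58 101.  ]]
```

servo_tool --plan '[[0,[2,-4,0],-7],[0,[2,-4,0],-14],[0,[2,-4,0],-21],[0,[2,-4,0],-28],[0,[2,-4,0],-28],[0,[2,-4,0],-28]]'

```text
t: 6.8
ee_pos: [519.2, 391.0, 212.4]
orientation: [2.503, 1.899, -0.001]
ft_force: [0.2, 0.2, 0.2]
width: 87.8
grasp_force: 0.0
```

servo_tool --plan '[[0,[-1,4,-20],0],[0,[-1,4,-45],0],[0,[-1,4,-70],0],[0,[-1,4,-95],0],[0,[-1,4,-115],0],[0,[-1,4,-131],0],[0,[-1,4,-131],0],[0,[-1,4,-131],0]]'

```text
t: 7.47
ee_pos: [517.8, 395.1, 80.7]
orientation: [-2.505, -1.896, 0.003]
ft_force: [0.2, -0.8, 0.9]
width: 87.9
grasp_force: 0.0
```

Run:
```python
from h import *
o=ctrl.get_obs(); print(o['ee_pos'],o['ft_force'],proj('side',[o['ee_pos']]))
s=ctrl.get_image('side'); cv2.imwrite('pics/side3.png',s)
cv2.imwrite('pics/c3.png',cv2.resize(s[120:205,290:370],None,fx=6,fy=6,interpolation=cv2.INTER_CUBIC))
```

```text
[517.7541309  395.11855797  80.70838246] [ 0.17393218 -0.78479189  0.8555865 ] [[335.02464311 156.98710449]]
```

View pics/c3.png

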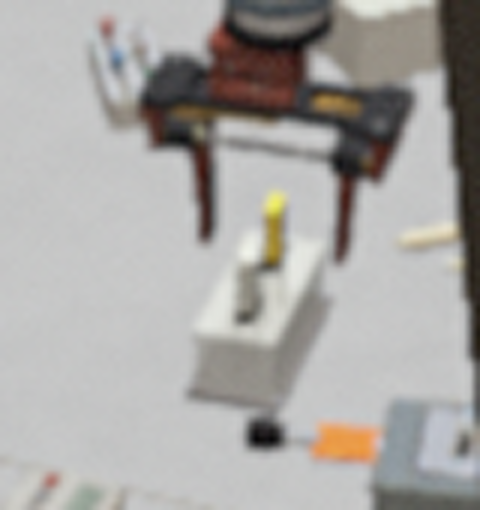

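The fingers straddle the yellow handle: they sit at crop x 206 and 343, with the handle at 274. So I close.

servo_tool --plan '[[1,[0,0,0],0],[1,[0,0,0],0],[1,[0,0,0],0],[1,[0,0,0],0],[1,[0,0,0],0],[1,[0,0,0],0],[1,[0,0,0],0],[1,[0,0,0],0],[1,[0,0,0],0],[1,[0,0,0],0]]'

```text
t: 8.35
ee_pos: [518.2, 395.6, 81.3]
orientation: [2.508, 1.892, -0.0]
ft_force: [-0.3, 0.5, 0.1]
width: 25.0
grasp_force: 0.0
```

servo_tool --plan '[[1,[0,0,0],0],[1,[0,0,0],0],[1,[0,0,0],0],[1,[0,0,0],0]]'

```text
t: 8.68
ee_pos: [518.2, 395.6, 81.3]
orientation: [2.508, 1.892, -0.0]
ft_force: [-0.5, 0.5, 0.6]
width: 12.0
grasp_force: 30.0
```

servo_tool --plan '[[1,[0,0,8],0],[1,[0,0,18],0],[1,[0,0,30],0],[1,[0,0,42],0],[1,[0,0,55],0],[1,[0,0,75],0],[1,[0,0,95],0],[1,[0,0,115],0],[1,[0,0,120],0],[1,[0,0,120],0]]'

```text
t: 9.52
ee_pos: [519.2, 396.4, 204.3]
orientation: [2.508, 1.892, 0.007]
ft_force: [-0.4, 0.1, -1.0]
width: 11.9
grasp_force: 30.0
```

servo_tool --plan '[[1,[12,-30,0],1],[1,[25,-61,0],2],[1,[37,-92,0],3],[1,[50,-122,0],4],[1,[62,-153,0],5],[1,[75,-183,0],6],[1,[87,-214,0],7.5],[1,[100,-244,0],7.5],[1,[113,-275,0],7.5],[1,[113,-275,0],7.5]]'

```text
t: 10.35
ee_pos: [632.5, 115.6, 200.2]
orientation: [2.383, 2.046, -0.002]
ft_force: [-0.3, 0.7, -0.1]
width: 11.6
grasp_force: 30.0
```

servo_tool --plan '[[1,[0,0,0],0],[1,[0,0,0],0],[1,[0,0,0],0]]'

```text
t: 10.6
ee_pos: [630.4, 121.6, 200.8]
orientation: [-2.378, -2.052, 0.001]
ft_force: [0.5, -0.3, -1.0]
width: 12.4
grasp_force: 30.0
```

Run:
```python
from m import *
np.set_printoptions(precision=2,suppress=True)
o=ctrl.get_obs(); e=o['ee_pos']; print(e,o['orientation'],o['ft_force'],o['width'])
t=ctrl.get_image('top');s=ctrl.get_image('side'); cv2.imwrite('pics/top4.png',t); cv2.imwrite('pics/side4.png',s)
for n in('top','side'): print(n,'tcp,tip,slot',proj(n,[e,e+[0,0,-73],[631,120.3,104]]))
cv2.imwrite('pics/c4.png',np.hstack([cv2.resize(im[y:y+90,x:x+60],None,fx=6.5,fy=6.5,interpolation=cv2.INTER_CUBIC) for im,x,y in((t,270,110),(s,330,130))]))
```

```text
[630.4  121.64 200.77] [-2.38 -2.05  0.  ] [ 0.55 -0.25 -1.03] 12.3801495793277
top tcp,tip,slot [[297.01 137.77]
 [298.03 146.03]
 [298.82 148.33]]
side tcp,tip,slot [[367.63 170.15]
 [366.46 187.26]
 [366.28 192.85]]
```

View pics/c4.png

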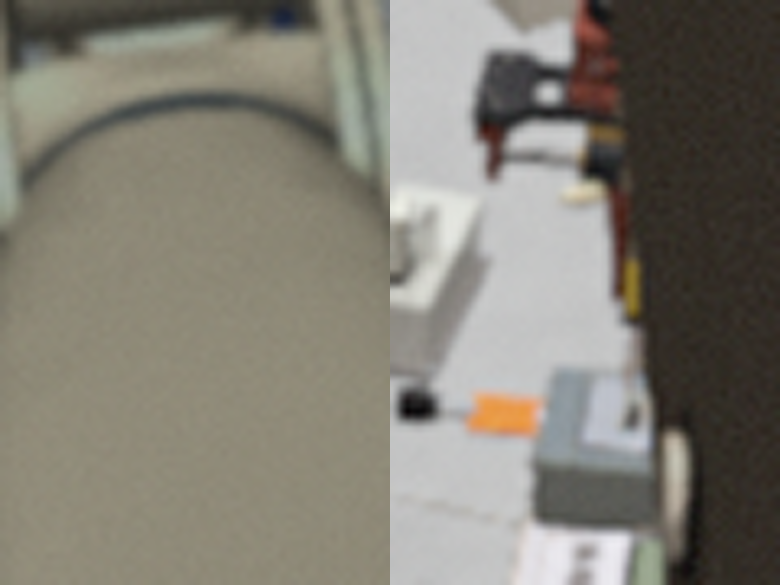

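The source is upright above the slot: in the side crop the blade is at x≈636 and the slot at ≈633. I lower it gently and watch the force.

servo_tool --plan '[[1,[0.5,-1,-10],0],[1,[0.5,-1,-18],0],[1,[0.5,-1,-22],0],[1,[0.5,-1,-25],0],[1,[0.5,-1,-27],0],[1,[0.5,-1,-29],0],[1,[0.5,-1,-31],0],[1,[0.5,-1,-31],0]]'

```text
t: 11.37
ee_pos: [632.6, 121.0, 170.6]
orientation: [-2.379, -2.051, -0.005]
ft_force: [3.3, 6.1, -2.6]
width: 12.0
grasp_force: 30.0
```

servo_tool --plan '[[1,[1,1,0],0],[1,[1.5,1.5,0],0],[1,[1.5,1.5,0],0],[1,[1.5,1.5,0],0]]'

```text
t: 11.7
ee_pos: [633.2, 121.4, 170.2]
orientation: [-2.379, -2.051, -0.0]
ft_force: [0.4, 3.1, -1.1]
width: 11.5
grasp_force: 30.0
```

servo_tool --plan '[[1,[0,1.5,0],0],[1,[0,1.5,0],0],[1,[0,1.5,-4],0],[1,[0,1.5,-8],0],[1,[0,1.5,-12],0],[1,[0,1.5,-16],0],[1,[0,1.5,-20],0],[1,[0,1.5,-24],0],[1,[0,1.5,-28],0],[1,[0,1.5,-28],0]]'

```text
t: 12.53
ee_pos: [632.7, 122.5, 141.3]
orientation: [-2.379, -2.051, 0.002]
ft_force: [0.6, -0.7, -1.2]
width: 11.8
grasp_force: 30.0
```

servo_tool --plan '[[1,[0,0,-2],0],[1,[0,0,-4],0],[1,[0,0,-6],0],[1,[0,0,-8],0],[1,[0,0,-8],0],[1,[0,0,-8],0]]'

```text
t: 13.03
ee_pos: [633.3, 122.7, 134.6]
orientation: [2.379, 2.051, 0.0]
ft_force: [-1.2, 0.5, 3.8]
width: 11.6
grasp_force: 30.0
```

servo_tool --plan '[[1,[0,0,-1],0],[1,[0,0,-2],0],[1,[0,0,-3],0],[1,[0,0,-3],0],[1,[0,0,-3],0]]'

```text
t: 13.45
ee_pos: [633.3, 122.7, 131.5]
orientation: [2.379, 2.051, 0.0]
ft_force: [-1.8, 0.2, 5.8]
width: 11.9
grasp_force: 30.0
```

servo_tool --plan '[[1,[0,0,-1],0],[1,[0,0,-2],0],[1,[0,0,-2],0],[1,[0,0,-2],0]]'

```text
t: 13.78
ee_pos: [633.4, 122.7, 131.2]
orientation: [2.379, 2.051, 0.001]
ft_force: [-5.7, -0.7, 17.3]
width: 11.7
grasp_force: 30.0
```

Run:
```python
from h import *
s=ctrl.get_image('side'); o=ctrl.get_obs(); print(o['ee_pos'],o['ft_force'],o['t'],proj('side',[o['ee_pos']-[0,0,27.2]]))
cv2.imwrite('pics/c5.png',cv2.resize(s[130:240,280:385],None,fx=5.4,fy=5.4,interpolation=cv2.INTER_CUBIC))
```

```text
[633.40917981 122.71696267 131.20983301] [-6.5570753  -0.21887941 17.5180733 ] 13.8333 [[366.92192914 192.4496999 ]]
```

View pics/c5.png

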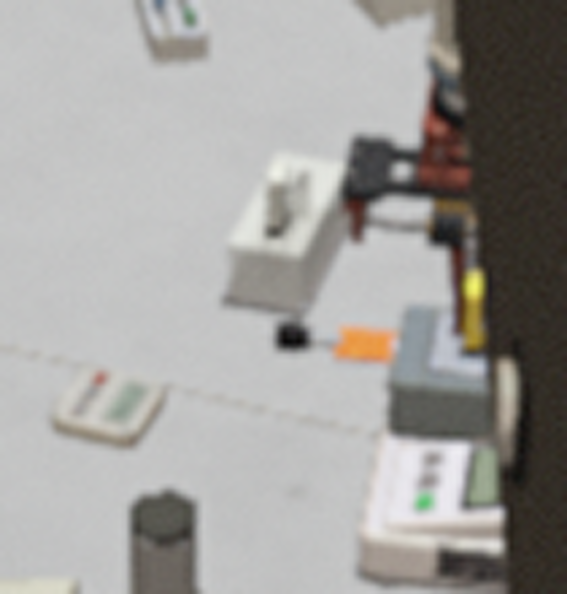

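The yellow handle stands on the rim at crop (473,345), still gripped. The shutter is out, the blank is in its slot, and the timer is unmoved.

```bash
python3 -c "
from workcell import ctrl
print(ctrl.close_job())"
```

```text
the job is handed in; nothing more can be done
None
```

I handed the job in at 13.8 s: the shutter is pulled to its stop and stays open, and the check source is pressed down with its flange on the rim, still gripped and held with about 17 N; the last picture shows the blank and timer in place, but the petri dish was hidden in it.

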